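# Open the pin vial, then wind in and hold a satellite boom

### The job

Your colleague is about to pin the satellite's sprung sensor boom in its stowed position. First flick the stout vial of hold-down pins in the rack wide open (the slim vials stay shut), so that a pin can be taken out; then with the fingers swing the boom's cage arm in against its spring until it is fully home on its stop along the satellite's side, and finish while still holding it there: do not let go or let it fly back. Do not use brute force on the boom, and leave the other things on the bench where they are.

Things in the scene. Friction and masses are not known exactly. Their poses are not given: they have to be found in the camera images.
- satellite: nanosatellite with a gold-coloured lattice frame, a box 340 x 100 x 100 mm lying lengthwise in a white cradle fixed to the bench. Origin on the bench under its middle; x along its length, +y out of the side that carries the boom, z up. The box spans 22 to 122 mm above the bench.
- boom (a joint): winding angle of the boom about its upright pivot. 0 = sprung fully out (as found), 1.75 rad = on its stop: arm along the satellite's +x. Grows clockwise seen from above. The spring's moment rises evenly from 0.35 N m at 0 to 0.74 N m at the stop (5.5 N at the hold point). Let go, it flies back out.
- pivot (a point): the boom's pivot, on its upright axis at mid-height of the arm: (-125, 84, 95) mm in the satellite's frame, near the satellite's end towards the robot. Two 4 mm lugs of an aluminium hanger carry it, 16 to 20 mm above and below.
- hold_point (a point): point on the outer side of the boom's cage arm at mid-height, 135 mm from the pivot: a good place to push. Axes: x along the arm away from the pivot, +y out of the outer side, z up. The arm is 14 mm wide and 24.5 mm tall (83 to 107 mm above the bench) and carries a white sensor head, 32 x 26 x 30 mm, at its outer end.
- head_end (a point): middle of the outer end of the sensor head, 197 mm from the pivot.
- saddle (a point): middle of the rubber stop pad's face, fixed on the satellite 27 mm off its side. Arm and stop give a little: once on the stop, every further 10 N at the hold point moves that point on by about 3.6 mm. At the stop the arm's inner side lies on it, 100 mm from the pivot, between two thin pin ears that end flush with the arm's outer side.
- pin_vial: the stout clear vial of hold-down pins, 31 mm across, 70 mm tall, firm in the rack. Origin on its axis at its underside (6 mm above the bench), z up; the cap's hinge is on its +x side, the thumb lip on its -x side, y runs along the rack's row and the cap's hinge line.
- pin_cap (a joint): opening angle of the stout vial's flip cap: 0 shut, 1.57 upright, 2.3 fully back. Stays where it is left (hinge friction 0.015 N m, about 0.4 N at the lip; no latch). The cap is a white disc 35 mm across, 9 mm thick, 76 to 85 mm above the bench, 2 mm wider than the vial all round.
- pin_cap_hinge (a point): middle of that cap's hinge line, at the vial's rim: 18.5 mm from the vial's axis, 76 mm above the bench, level with the cap's underside.
- pin_lip (a point): outer end of that cap's thumb lip, which stands 7.5 mm out from the cap's edge, 14 mm wide, 3 mm thick, flush with the cap's underside; 43.5 mm from the hinge line. Moves with the cap.
- rack: white rack, 240 mm along its y, 64 mm in x, top deck 44 mm above the bench, fixed. Origin under its middle. Four vials stand in its row along y, 54 mm apart: the stout one and three slim ones, in any order, all lips on the -x side.
- slim_a_cap (a joint): opening angle of the flip cap of one of the three slim vials (17 mm across, caps 21 mm across, tops 100 mm above the bench): 0 shut.
- slim_b_cap (a joint): opening angle of the flip cap of one of the three slim vials (17 mm across, caps 21 mm across, tops 100 mm above the bench): 0 shut.
- slim_c_cap (a joint): opening angle of the flip cap of one of the three slim vials (17 mm across, caps 21 mm across, tops 100 mm above the bench): 0 shut.
- driver: bystander: grey-handled steel screwdriver 190 mm long, lying
- tape_roll: bystander: amber tape roll, 72 mm across, 19 mm high, lying flat
- bottle: bystander: white bottle, 60 mm across, 160 mm tall, standing
- screw_tray: bystander: open grey tray of screws, 90 x 60 x 22 mm
- solar_panel: bystander: spare solar panel lying flat, 160 x 80 x 7 mm
- wrench: bystander: steel wrench 130 mm long, lying
- rail_bar: bystander: spare gold-coloured rail bar, 200 x 14 x 14 mm, lying

How it is judged:
By the outcome, as a careful person would: the job done as asked, in the order asked, and still so for the second after the job is handed in, while the arm keeps its last pose, push and grip.
It also fails if it takes over 67 s, if anything falls off the work surface, if the arm or the gripper's body presses on something with over 40 N, if the wrist force passes 120 N, or if a joint passes its speed limit or range.

### The arm

A 6-joint arm with a two-finger parallel gripper is mounted at the origin on the work surface. World frame = base frame: x ahead of the robot, y to its left, z up, the work surface at z = 0. Lengths are in m, angles in degrees, forces in N, time in s.
With the tool pointing down it reaches from about 0.35 to 0.875 m from the base axis. Payload 4.2 kg.
Tool frame: the origin (TCP) lies midway between the tips of the shut fingers; the grasp point (between the pads) lies 19 mm behind it (r.pinch_z is the distance from the TCP to the grasp point, in m); z points along the fingers, y is the line along which they close (so a half turn about z gives the same grasp; the last joint's range is limited). The gripper opens to 87 mm and grips with 3 to 60 N. Pads are 19 mm wide; open, the fingers measure 117 mm over their backs; the gripper's body (75 mm by 190 mm) begins 51 mm behind the grasp point.
Start: joints at [-55.371, 22.042, 0.453, 0, -68.411, -14.817], TCP at [0.212, -0.588, 0.223] pointing down, gripper open.
Joint ranges: [-179.83, 179.83], [-69.29, 118.12], [-61.27, 80.66], [-181.25, 117.63], [-171.15, -9.14], [-177.46, 177.46]. Speed limits (degrees/s): [159.86, 159.86, 180, 180, 180, 180].

### API

Orientations are given as a 3x3 rotation matrix whose columns are the frame's x, y, z axes.
In Python, from station import r, imaging, models gives the robot as it stands. The module is installed in compiled form; this text tells all that it offers.
- The arm moves only by the tool apply_moves, never from a script. Its argument "moves" is a list of rows, each a list of 2 entries, a list of its own where there are three numbers: the shift along the tool's x, y, z in m, then the turn about the tool's z in degrees. A call has 1 to 5 rows; each row shifts and turns the commanded pose from where the row before left it, along the tool's axes as they then stand; what a row does not reach is not made up. A row lasts 1/12 s, in which the tool goes at most 41.7 mm and 7.16 degrees, less where a joint would pass 70% of its speed; a pose out of reach is approached as far as the arm can. A call is refused whole if a number of a shift passes 0.0417 or a number of a turn 7.16, either way. A call with a gripper value outside its range is refused whole. "hand" is the finger opening in m, from 0 to 0.087, set as the call begins (left out, the last holds). The fingers move at their own pace and stop on an object; the grip force is fixed at half the most. Time passes only in rows, so rows that do not move let the fingers close. It gives the time, the measured TCP pose, the force, the opening and the grip force at its end, in the units of the state.
- r.sense(): the state, without advancing time (a new reading comes with each control period).
- imaging.capture(name): name is "scene" or "top"; returns a dict with "frame" (384x512x3 uint8, blue, green, red), "intrinsics" (3x3 intrinsics, pixels), "eye" and "orientation" of the camera in the world. Camera axes: x right, y down, z forward; pixel columns grow to the right and rows downward; lengths in m; the calibration is good to about 2 mm. A picture is of the moment at which its call begins. There is no depth.
- r.finish_job(): hands the job in; it is judged then, once.
Trained networks look in a picture, given as the dict that the camera call returned (one of the last four; its "shot" number tells which), for a name from the list of things; names that differ only in an ending like _2 or _b are one class to them, and where a whole thing is asked for, a point or a joint stands for the part that bears it (a point fixed in the world has none). Each returns a list of dicts, best first, with "confidence" (0 to 1); they miss things now and then, are a little off and sometimes report something else, mostly with a low value. They report only what shows in the picture. A call takes as long as a camera call.
- models.cut_out(picture, target): "region" (384x512 bool, what is visible of it) and "extent" ([left, top, width, height] as shares, 0 to 1, of the picture: columns of its width, rows of its height, round what is visible of it).
- models.place_of(picture, target): "at" ([column, row] as shares, 0 to 1, of the picture: columns of its width, rows of its height: a listed point, or the origin of a listed thing).
The state is a dict: "time_s": time; "joints": joint angles; "joint_velocities": joint speeds; "effort": joint torques, N m; "tcp_pos": TCP position; "ee_rot": TCP orientation; "wrist_force": force on the tool from outside, world axes, zero at the start; "moment": the same for the moment, N m; "gripper_width": opening from 0.0 (shut) to 1.0 (fully open); "gripper_force": force on a finger pad.
Only numpy, scipy, OpenCV 4.12 (cv2) and the standard library are available. Lean on these libraries where they do the work, as an engineer would, in place of code of your own. Each camera call takes 0.05 s, during which the arm holds its last target. There are 200 camera calls.

## Working session

There is one attempt and no reset: what is moved stays moved. The work goes in short steps, Python scripts to look and compute and a tool call to move; the robot and the scene stay as the last step left them, time stands still between calls to the robot, and variables do not carry over. Pictures are saved under pics/ and viewed, at most 12 in all, crops included, and the job is handed in when it is done.

Besides the shell and the picture viewer there is one more tool, called after "Emit:" as name(argument=value, ...) on one line, values as JSON. apply_moves: Moves the arm, as the interface text tells. Its arguments: {"type":"object","properties":{"moves":{"type":"array"},"hand":{"type":"number"}},"required":["moves"]}

```bash
mkdir -p pics; cat > h.py <<'E'
import numpy as np, cv2
from station import r, imaging, models
def px(p,at): return np.array([at[0]*512,at[1]*384])
def ray(p,uv):
    d=np.linalg.inv(p["intrinsics"])@np.array([uv[0],uv[1],1.]); d=np.array(p["orientation"])@d
    return np.array(p["eye"]),d/np.linalg.norm(d)
def onz(p,uv,z):
    e,d=ray(p,uv); return e+d*(z-e[2])/d[2]
def tri(rs):
    A=0;b=0
    for e,d in rs:
        M=np.eye(3)-np.outer(d,d);A=A+M;b=b+M@e
    return np.linalg.solve(A,b)
def proj(p,X):
    c=np.array(p["orientation"]).T@(np.array(X)-p["eye"]); q=np.array(p["intrinsics"])@c; return q[:2]/q[2]
E
python3 - <<'E'
from h import *
np.set_printoptions(precision=4,suppress=True)
P={n:imaging.capture(n) for n in("scene","top")}
for n,p in P.items():
    cv2.imwrite(f"pics/{n}0.png",cv2.resize(p["frame"],(800,600),interpolation=cv2.INTER_CUBIC)); print(n,p["eye"])
for t in["satellite","pivot","hold_point","head_end","saddle","pin_vial","pin_cap_hinge","pin_lip","rack","bottle"]:
    R=[];s=t
    for n,p in P.items():
        l=models.place_of(p,t)
        if l: u=px(p,l[0]["at"]);R.append(ray(p,u));s+=f" {n} {u.round(1)} {l[0]['confidence']:.2f}"
    if len(R)==2:s+=f" -> {tri(R)}"
    print(s)
s=r.sense();print(s)
E
```

```text
scene [1.3565 0.1578 0.6708]
top [0.4844 0.024  1.0631]
satellite scene [192.8 213.5] 0.95 top [315.6 173.2] 0.81 -> [ 0.6257 -0.1209  0.0069]
pivot scene [223.4 160.6] 0.62 top [296.2 224.1] 0.65 -> [ 0.48   -0.0581  0.0947]
hold_point scene [265.1 157.2] 0.74 top [249.5 242.6] 0.67 -> [0.4329 0.0625 0.0893]
head_end top [232.9 248.7] 0.59
saddle scene [216.6 180.5] 0.90 top [292.6 182.9] 0.55 -> [ 0.5891 -0.0514  0.1011]
pin_vial scene [317.7 200.4] 0.48 top [194.8 208.8] 0.71 -> [0.5262 0.2249 0.018 ]
pin_cap_hinge scene [312.1 183.6] 0.82 top [196.9 205.1] 0.61 -> [0.5339 0.2048 0.0812]
pin_lip scene [329.  187.3] 0.64 top [179.2 208. ] 0.51 -> [0.527  0.2539 0.0695]
rack scene [104.9 197.7] 0.73 top [169.6 211.9] 0.74 -> [0.6941 0.0129 0.302 ]
bottle scene [318.  254.9] 0.86 top [193.9 139.8] 0.61 -> [0.7299 0.2293 0.0109]
{'time_s': 1.1, 'joints': array([-55.3719,  22.0413,   0.4512,  -0.0012, -68.4132, -14.817 ]), 'joint_velocities': array([-0.0607,  0.1656,  0.0964, -0.0407, -0.06  , -0.0062]), 'effort': array([ -0.0017, -39.0484,  18.7622,   4.2245,   0.0154,  -0.    ]), 'tcp_pos': array([ 0.2118, -0.588 ,  0.2225]), 'ee_rot': array([[-0.9408, -0.3389, -0.    ],
       [-0.3389,  0.9408,  0.0001],
       [-0.    ,  0.0001, -1.    ]]), 'wrist_force': array([-0.0465,  0.5913,  0.8706]), 'moment': array([ 0.0023,  0.0396, -0.0478]), 'gripper_force': 0.0, 'gripper_width': 1.0020709028295987}
```

View pics/scene0.png

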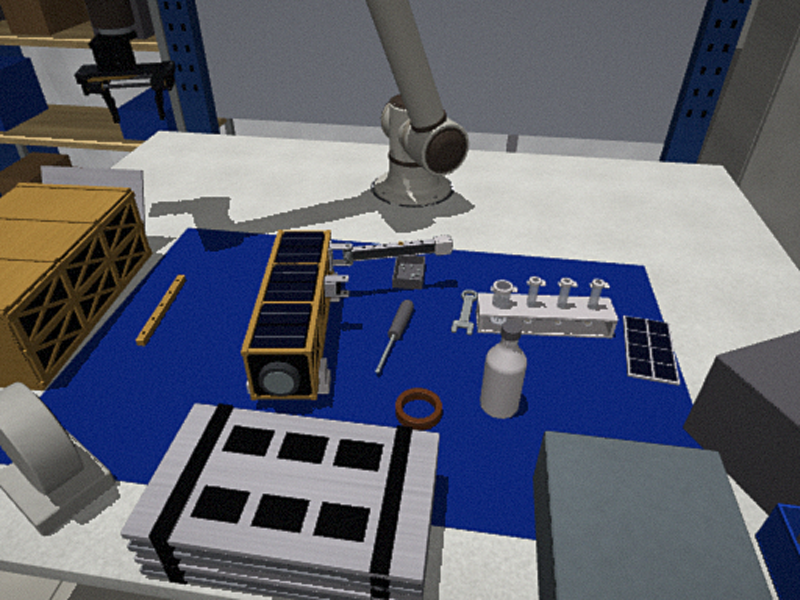

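View pics/top0.png

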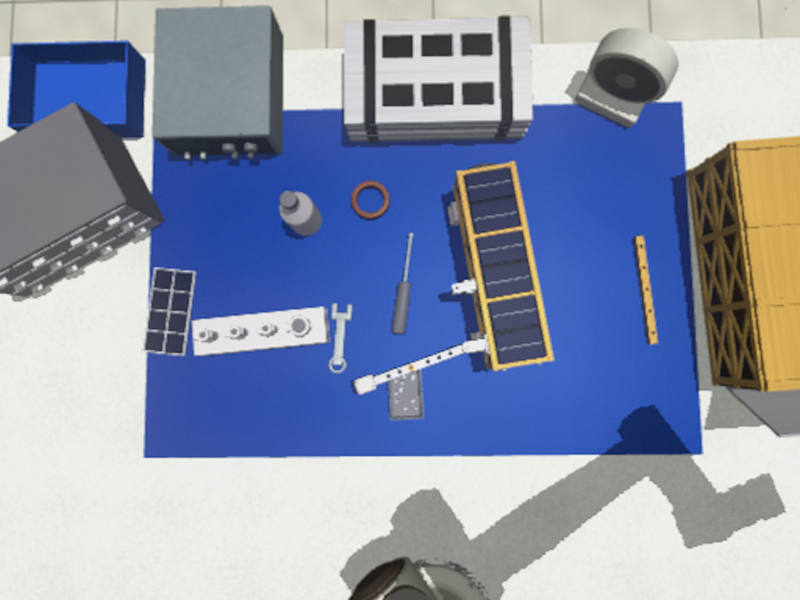

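The scene view shows the satellite at left centre with the boom reaching out to (445,243), and the rack at (545,315) with the stout vial at its satellite-side end, (505,293). The top view shows the stout cap at (300,326), the pivot at about (480,345), the head at (365,385) and the saddle at (463,288). Next I'll zoom in on the rack and boom to find the lip side.

```bash
python3 - <<'E'
from h import *
np.set_printoptions(precision=4,suppress=True)
a=imaging.capture("scene");b=imaging.capture("top")
A=cv2.resize(a["frame"][165:225,295:405],(770,420),interpolation=cv2.INTER_CUBIC)
cv2.imwrite("pics/rs.png",A)
B=cv2.resize(b["frame"][160:270,118:318],(800,440),interpolation=cv2.INTER_CUBIC)
cv2.imwrite("pics/rt.png",B)
for t in["slim_a_cap","pin_cap","rack","satellite","boom"]:
  for n,p in(("s",a),("t",b)):
    for l in models.cut_out(p,t)[:4]:
        m=l["region"].astype(np.uint8);q=np.argwhere(m)[:,::-1]; print(t,n,round(l["confidence"],2),q.mean(0).round(1),len(q),cv2.minAreaRect(q.astype(np.float32)))
for t in["pin_lip","pin_cap_hinge","head_end","hold_point","rack","pin_vial"]:
  for n,p in(("s",a),("t",b)):
    print(t,n,[(px(p,l["at"]).round(1),round(l["confidence"],2)) for l in models.place_of(p,t)[:4]])
E
```

```text
slim_a_cap s 0.29 [195.7 197.8] 6213 ((221.33323669433594, 203.33551025390625), (132.34103393554688, 111.34337615966797), 2.97373104095459)
slim_a_cap t 0.61 [128.7 213.8] 71 ((128.5, 213.5), (7.0, 11.0), 90.0)
pin_cap s 0.67 [322.  183.6] 94 ((322.75, 183.75), (14.546476364135742, 7.905693531036377), 18.434947967529297)
pin_cap s 0.32 [267.4 261.4] 559 ((268.0, 261.5), (30.0, 27.0), 0.0)
pin_cap t 0.62 [190.3 207.7] 146 ((190.5, 208.00001525878906), (12.020814895629883, 13.435027122497559), 45.0)
rack s 0.83 [351.7 202.1] 1805 ((349.4635925292969, 201.37347412109375), (89.46404266357422, 25.85256576538086), 2.385944128036499)
rack s 0.59 [297.6 199.1] 222 ((297.5079650878906, 198.45599365234375), (12.969196319580078, 27.72724723815918), 10.304845809936523)
rack t 0.82 [165.4 211.8] 1502 ((165.12881469726562, 211.74530029296875), (23.80400276184082, 87.9101791381836), 84.0938491821289)
satellite s 0.91 [195.1 198.1] 5934 ((221.5175018310547, 202.88381958007812), (131.4457244873047, 108.78759765625), 2.2311747074127197)
satellite t 0.62 [314.6 175.7] 6443 ((280.3473205566406, 175.8662
[... 152 characters left out ...]
3511352539062, 49.650428771972656), 23.96249008178711)
pin_lip s [(array([330.2, 185.1]), 0.68), (array([265.2, 155.9]), 0.52)]
pin_lip t [(array([182.4, 206.8]), 0.58), (array([111.4, 199.6]), 0.55), (array([198.1, 205.5]), 0.18)]
pin_cap_hinge s [(array([315.6, 184.5]), 0.55)]
pin_cap_hinge t [(array([216.9, 217. ]), 0.72), (array([198.4, 205.3]), 0.48)]
head_end s [(array([288.7, 155.5]), 0.93)]
head_end t [(array([225.6, 247.1]), 0.84)]
hold_point s [(array([268.3, 155. ]), 0.55)]
hold_point t [(array([247.5, 244.4]), 0.97)]
rack s [(array([285. , 153.5]), 0.67), (array([327.2, 185.7]), 0.26)]
rack t []
pin_vial s [(array([317.4, 206.1]), 0.71)]
pin_vial t [(array([412.9, 184.7]), 0.71)]
```

View pics/rs.png

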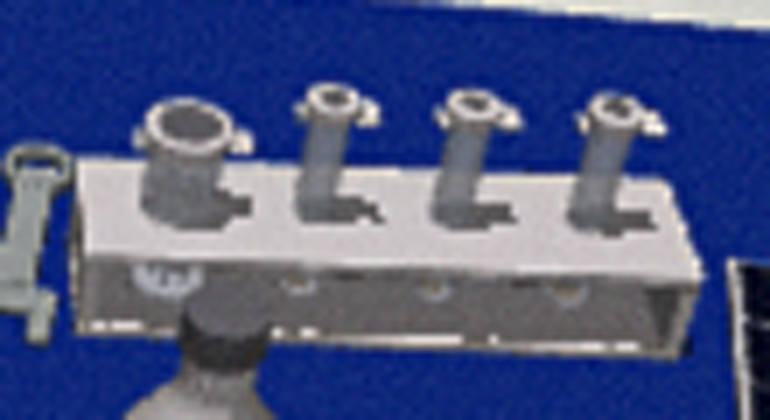

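View pics/rt.png

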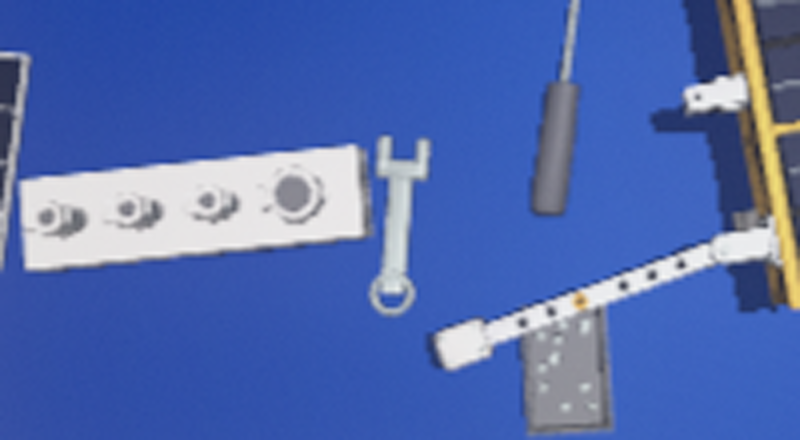

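The scene crop shows the stout cap at (185,125) with side features at about (245,140) and (150,130). In the top crop the stout cap is at (296,193) with a small feature at (265,210). I can't tell which is the lip, so I'll magnify further.

```bash
python3 - <<'E'
from h import *
a=[imaging.capture("scene")for _ in range(6)];b=[imaging.capture("top")for _ in range(6)]
A=np.mean([p["frame"]for p in a],0);B=np.mean([p["frame"]for p in b],0)
f=lambda I,x,y,w=50,h=36:cv2.resize(I[y:y+h,x:x+w],(400,288),interpolation=cv2.INTER_CUBIC)
M=np.vstack([np.hstack([f(A,300,170),f(A,335,170)]),np.hstack([f(B,172,192),f(B,118,194)])])
cv2.imwrite("pics/z.png",np.clip(M,0,255).astype(np.uint8))
E
```

```text
(no output)
```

View pics/z.png

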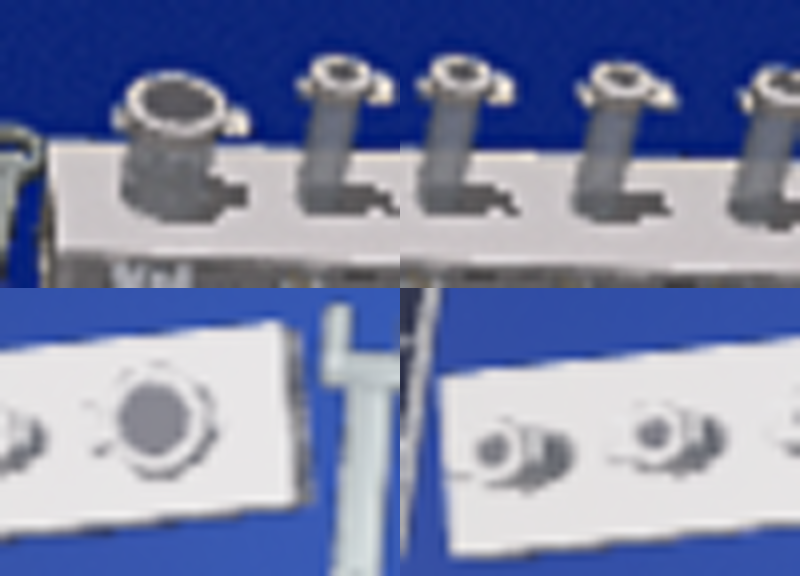

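The zoom shows the lip clearly on the stout cap's world +y side (scene montage (238,122), top montage left edge (97,425)), with the small hinge on the opposite side. So it points along the row towards the slim vial. Next I'll triangulate the key points.

```bash
python3 - <<'E'
from h import *
np.set_printoptions(precision=4,suppress=True)
a=imaging.capture("scene");b=imaging.capture("top")
def T(n,s,t):
    s=np.array(s,float);t=np.array(t,float);X=tri([ray(a,s),ray(b,t)]);print(n,X,"res",proj(a,X)-s,proj(b,X)-t);return X
T("cap",(321.9,182.1),(190.7,207.9))
for s,t in(((342.5,178.4),(169.7,209.7)),((360,179.7),(149.3,211.9)),((383,180.3),(129.6,214.1))):T("slim",s,t)
T("lip",(330.,185.3),(183.8,208.8))
print("cap z85",onz(b,(190.7,207.9),.085),onz(a,(321.9,182.1),.085))
print("slims z100",[onz(b,t,.1)[:2] for t in((169.7,209.7),(149.3,211.9),(129.6,214.1))])
H=T("head",(288.7,155.5),(225.6,247.1))
c=np.array([(457,172),(515,162),(553,360),(493,370)])/1.5625
C=np.array([onz(b,u,.122) for u in c]);print(C,[np.linalg.norm(C[i]-C[i-1]) for i in range(4)])
ctr=C.mean(0)[:2];d=C[0]+C[1]-C[2]-C[3];th=np.arctan2(d[1],d[0]);print("sat",ctr,np.degrees(th))
R=np.array([[np.cos(th),-np.sin(th)],[np.sin(th),np.cos(th)]])
pv=ctr+R@[-.125,.084];print("pivot",pv)
for q in(0,1.75):
    al=th+1.75-q;u=np.array([np.cos(al),np.sin(al)]);print(q,np.degrees(al),"head",pv+.197*u,"hold",pv+.135*u+.007*np.array([-u[1],u[0]]))
    for z in(.095,):print(proj(a,[*(pv+.197*u),z]),proj(b,[*(pv+.197*u),z]))
print("saddle",ctr+R@[-.025,.077],proj(b,[*(ctr+R@[-.025,.077]),.095]),proj(b,[*pv,.108]),proj(a,[*pv,.108]))
E
```

```text
cap [0.5261 0.2263 0.0825] res [ 0.1474 -0.0156] [ 0.1504 -0.0096]
slim [0.5213 0.2797 0.0975] res [ 0.049  -0.0067] [ 0.0503 -0.0018]
slim [0.5161 0.3307 0.096 ] res [ 1.5217 -0.2543] [ 1.5683 -0.0298]
slim [0.5108 0.3879 0.0958] res [-0.0038  0.0007] [-0.0039 -0.    ]
lip [0.5242 0.2485 0.0725] res [-0.277   0.0311] [-0.2811  0.0146]
cap z85 [0.526  0.2262 0.085 ] [0.5298 0.2257 0.085 ]
slims z100 [array([0.5212, 0.2791]), array([0.516 , 0.3336]), array([0.5107, 0.3864])]
head [0.4215 0.1287 0.0947] res [ 0.8257 -0.0593] [ 0.9316 -0.1147]
[[ 0.7795 -0.0499  0.122 ]
 [ 0.795  -0.1479  0.122 ]
 [ 0.4622 -0.2     0.122 ]
 [ 0.4469 -0.102   0.122 ]] [np.float64(0.3366171192555201), np.float64(0.09927516855181677), np.float64(0.33686557240715576), np.float64(0.09917603367440099)]
sat [ 0.6209 -0.125 ] 8.909688796259973
pivot [ 0.4844 -0.0613]
0 109.17730294415404 head [0.4197 0.1247] hold [0.4334 0.0639]
[288.2521 154.9407] [228.0212 247.6689]
1.75 8.909688796259974 head [ 0.679  -0.0308] hold [ 0.6167 -0.0335]
[217.9106 204.2379] [285.3985 149.7245]
saddle [ 0.5843 -0.0528] [294.2783 184.6448] [298.7359 222.2416] [222.5847 157.4535]
```

```bash
cat >> h.py <<'E'
def plan(pos,yaw=None,step=.040,turn=7.0):
    "print rows (tool axes) from the measured pose to pos and tool-y yaw (deg)"
    s=r.sense();R=np.array(s["ee_rot"]);d=np.array(pos)-s["tcp_pos"]
    cur=np.degrees(np.arctan2(R[1,1],R[0,1]));dy=0 if yaw is None else (yaw-cur+180)%360-180
    n=max(int(np.ceil(np.linalg.norm(d)/step)),int(np.ceil(abs(dy)/turn)),1);t=-dy/n
    print("F",s["wrist_force"].round(2),"grip",round(s["gripper_force"],1),"w",round(s["gripper_width"]*.087,4),"tcp",s["tcp_pos"].round(4),"yaw",round(cur,2),"t",s["time_s"],"q",s["joints"].round(0))
    rows=[]
    for i in range(n):
        rows.append([[round(float(v),4) for v in R.T@d/n],round(float(t),2)])
        c,q=np.cos(np.radians(t)),np.sin(np.radians(t));R=R@np.array([[c,-q,0],[q,c,0],[0,0,1]])
    for i in range(0,n,5):print(rows[i:i+5])
E
python3 -c "
from h import *
plan([.5243,.2544,.2225],185.4)"
```

```text
F [-0.12  0.65 -0.19] grip 0.0 w 0.087 tcp [ 0.2119 -0.5879  0.2226] yaw 109.81 t 3.0 q [-55.  22.   0.  -0. -68. -15.]
[[[-0.0252, 0.0299, 0.0], -3.29], [[-0.0269, 0.0284, 0.0], -3.29], [[-0.0284, 0.0268, 0.0], -3.29], [[-0.0299, 0.0251, 0.0], -3.29], [[-0.0313, 0.0233, 0.0], -3.29]]
[[[-0.0326, 0.0215, 0.0], -3.29], [[-0.0338, 0.0196, 0.0], -3.29], [[-0.0349, 0.0176, 0.0], -3.29], [[-0.0358, 0.0156, 0.0], -3.29], [[-0.0366, 0.0135, 0.0], -3.29]]
[[[-0.0374, 0.0114, 0.0], -3.29], [[-0.038, 0.0092, 0.0], -3.29], [[-0.0384, 0.0071, 0.0], -3.29], [[-0.0388, 0.0048, 0.0], -3.29], [[-0.039, 0.0026, 0.0], -3.29]]
[[[-0.0391, 0.0004, 0.0], -3.29], [[-0.039, -0.0019, 0.0], -3.29], [[-0.0388, -0.0041, 0.0], -3.29], [[-0.0385, -0.0063, 0.0], -3.29], [[-0.0381, -0.0085, 0.0], -3.29]]
[[[-0.0376, -0.0107, 0.0], -3.29], [[-0.0369, -0.0128, 0.0], -3.29], [[-0.0361, -0.0149, 0.0], -3.29]]
```

Emit:
apply_moves(moves=[[[-0.025,0.03,0],-3.3],[[-0.027,0.028,0],-3.3],[[-0.028,0.027,0],-3.3],[[-0.03,0.025,0],-3.3],[[-0.031,0.023,0],-3.3]], hand=0.03)

```text
time_s: 3.42
tcp_pos: [0.2794, -0.4039, 0.2226]
ee_rot: [[-0.804, -0.594, 0.0], [-0.594, 0.804, -0.0], [-0.0, -0.0, -1.0]]
wrist_force: [0.7, -0.2, -0.1]
gripper_width: 0.708
gripper_force: 0.0
```

Emit:
apply_moves(moves=[[[-0.033,0.022,0],-3.3],[[-0.034,0.02,0],-3.3],[[-0.035,0.018,0],-3.3],[[-0.036,0.016,0],-3.3],[[-0.037,0.014,0],-3.3]])

```text
time_s: 3.83
tcp_pos: [0.3466, -0.2182, 0.223]
ee_rot: [[-0.602, -0.798, 0.001], [-0.798, 0.602, -0.0], [-0.001, -0.001, -1.0]]
wrist_force: [1.0, -0.2, -0.3]
gripper_width: 0.374
gripper_force: 0.0
```

Emit:
apply_moves(moves=[[[-0.037,0.011,0],-3.3],[[-0.038,0.009,0],-3.3],[[-0.038,0.007,0],-3.3],[[-0.039,0.005,0],-3.3],[[-0.039,0.003,0],-3.3]])

```text
time_s: 4.25
tcp_pos: [0.4138, -0.0351, 0.2231]
ee_rot: [[-0.35, -0.937, 0.002], [-0.937, 0.35, 0.0], [-0.001, -0.001, -1.0]]
wrist_force: [0.2, -1.4, 0.3]
gripper_width: 0.345
gripper_force: 0.0
```

Emit:
apply_moves(moves=[[[-0.039,0,0],-3.3],[[-0.039,-0.002,0],-3.3],[[-0.039,-0.004,0],-3.3],[[-0.038,-0.006,0],-3.3],[[-0.038,-0.008,0],-3.3]])

```text
time_s: 4.67
tcp_pos: [0.4804, 0.1477, 0.2229]
ee_rot: [[-0.07, -0.998, 0.001], [-0.998, 0.07, 0.0], [-0.0, -0.001, -1.0]]
wrist_force: [0.9, 0.4, 1.1]
gripper_width: 0.343
gripper_force: 0.0
```

Emit:
apply_moves(moves=[[[-0.037,-0.011,0],-3.3],[[-0.037,-0.013,0],-3.3],[[-0.036,-0.015,0],-3.0],[[0,0,0],0],[[0,0,0],0]])

```text
time_s: 5.08
tcp_pos: [0.521, 0.2569, 0.2215]
ee_rot: [[0.096, -0.995, -0.001], [-0.995, -0.096, -0.001], [0.001, 0.001, -1.0]]
wrist_force: [-0.1, -0.3, -0.9]
gripper_width: 0.342
gripper_force: 0.0
```

```bash
python3 -c "
from h import *
plan([.5243,.2544,.12],185.4)
a=imaging.capture('scene');b=imaging.capture('top')
f=lambda I,x,y:cv2.resize(I[y:y+72,x:x+80],(400,360),interpolation=cv2.INTER_CUBIC)
cv2.imwrite('pics/m1.png',np.hstack([f(a['frame'],290,140),f(b['frame'],150,170)]))
"
```

```text
F [-0.11 -0.32 -0.94] grip 0.0 w 0.0298 tcp [0.521  0.2569 0.2215] yaw -174.48 t 5.0833 q [ 42.  18.  -6.  -0. -66. -37.]
[[[0.0009, -0.0011, 0.0338], 0.04], [[0.0009, -0.0011, 0.0338], 0.04], [[0.0009, -0.0011, 0.0338], 0.04]]
```

Emit:
apply_moves(moves=[[[0.003,-0.003,0.034],0],[[0,0,0.034],0],[[0,0,0.034],0],[[0,0,0],0],[[0,0,0],0]])

```text
time_s: 5.6
tcp_pos: [0.5235, 0.2507, 0.1201]
ee_rot: [[0.093, -0.996, -0.002], [-0.996, -0.093, -0.003], [0.002, 0.002, -1.0]]
wrist_force: [0.9, 0.2, -0.3]
gripper_width: 0.345
gripper_force: 0.0
```

```bash
python3 -c "
from h import *
plan([.5243,.2544,.0725],185.4)
a=imaging.capture('scene');b=imaging.capture('top')
f=lambda I,x,y:cv2.resize(I[y:y+72,x:x+80],(400,360),interpolation=cv2.INTER_CUBIC)
cv2.imwrite('pics/m1.png',np.hstack([f(a['frame'],290,140),f(b['frame'],150,170)]))
"
```

```text
F [ 0.86  0.19 -0.27] grip 0.0 w 0.03 tcp [0.5235 0.2507 0.1201] yaw -174.65 t 5.6 q [ 42.  23. -14.   0. -53. -36.]
[[[-0.0019, -0.0006, 0.0238], -0.02], [[-0.0019, -0.0006, 0.0238], -0.02]]
```

View pics/m1.png

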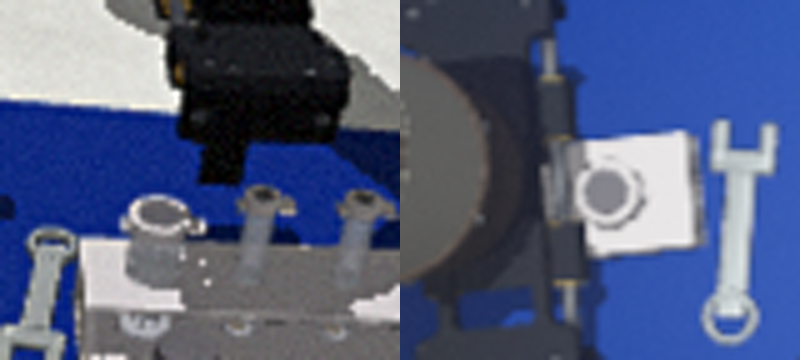

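The picture shows the fingertips at (222,183), just to the +y side of the stout cap at (160,215). They lie between it and the next slim vial, lined up with the lip.

Emit:
apply_moves(moves=[[[0,0,0],0],[[0,0,0],0],[[0,0,0],0]])

```text
time_s: 5.95
tcp_pos: [0.5248, 0.253, 0.1223]
ee_rot: [[0.094, -0.996, 0.002], [-0.996, -0.094, 0.002], [-0.002, -0.003, -1.0]]
wrist_force: [-0.3, -0.5, -0.0]
gripper_width: 0.345
gripper_force: 0.0
```

Emit:
apply_moves(moves=[[[-0.0015,0,0.01],0],[[0,0,0.01],0],[[0,0,0.01],0],[[0,0,0.01],0],[[0,0,0.01],0]])

```text
time_s: 6.37
tcp_pos: [0.5235, 0.2537, 0.0688]
ee_rot: [[0.094, -0.996, -0.001], [-0.996, -0.094, -0.001], [0.001, 0.001, -1.0]]
wrist_force: [0.2, -0.5, -1.0]
gripper_width: 0.342
gripper_force: 0.0
```

Emit:
apply_moves(moves=[[[0,0,0],0],[[0,0,0],0],[[0,0,0],0],[[0,0,0],0]], hand=0.02)

```text
time_s: 6.7
tcp_pos: [0.5244, 0.2542, 0.071]
ee_rot: [[0.094, -0.996, 0.001], [-0.996, -0.094, 0.001], [-0.0, -0.001, -1.0]]
wrist_force: [1.0, -0.3, 0.7]
gripper_width: 0.238
gripper_force: 0.0
```

Emit:
apply_moves(moves=[[[0,0,0],0],[[0,0,0],0],[[0,0,0],0]], hand=0.016)

```text
time_s: 6.95
tcp_pos: [0.5242, 0.2541, 0.071]
ee_rot: [[0.094, -0.996, 0.001], [-0.996, -0.094, 0.001], [-0.001, -0.001, -1.0]]
wrist_force: [-0.2, -0.4, 0.4]
gripper_width: 0.192
gripper_force: 0.0
```

Emit:
apply_moves(moves=[[[0,0,0],0],[[0,0,0],0],[[0,0,0],0]], hand=0.012)

```text
time_s: 7.2
tcp_pos: [0.5247, 0.2542, 0.071]
ee_rot: [[0.095, -0.996, 0.002], [-0.996, -0.095, 0.001], [-0.001, -0.002, -1.0]]
wrist_force: [2.9, -0.4, 0.5]
gripper_width: 0.147
gripper_force: 13.1
```

Emit:
apply_moves(moves=[[[0,0,0],0],[[0,0,0],0]], hand=0.008)

```text
time_s: 7.37
tcp_pos: [0.5247, 0.2542, 0.0709]
ee_rot: [[0.095, -0.996, 0.002], [-0.996, -0.095, 0.001], [-0.001, -0.002, -1.0]]
wrist_force: [3.2, -0.3, 0.2]
gripper_width: 0.122
gripper_force: 30.0
```

Emit:
apply_moves(moves=[[[0.0005,0,-0.007],0],[[0.002,0,-0.0065],0],[[0.003,0,-0.006],0],[[0.004,0,-0.006],0],[[0,0,0],0]])

```text
time_s: 7.78
tcp_pos: [0.5255, 0.244, 0.097]
ee_rot: [[0.094, -0.996, 0.001], [-0.996, -0.094, 0.001], [-0.001, -0.001, -1.0]]
wrist_force: [4.3, -0.7, -3.2]
gripper_width: 0.129
gripper_force: 30.0
```

```bash
python3 -c "
from h import *
plan([.5243,.2544,.12],185.4)
a=imaging.capture('scene');b=imaging.capture('top')
f=lambda I,x,y:cv2.resize(I[y:y+72,x:x+80],(400,360),interpolation=cv2.INTER_CUBIC)
cv2.imwrite('pics/m2.png',np.hstack([f(a['frame'],290,140),f(b['frame'],150,170)]))
"
```

```text
F [ 4.28 -0.74 -3.25] grip 30.0 w 0.0112 tcp [0.5255 0.244  0.097 ] yaw -174.63 t 7.7833 q [ 41.  24. -16.   0. -50. -36.]
[[[-0.0105, 0.0002, -0.023], -0.03]]
```

View pics/m2.png

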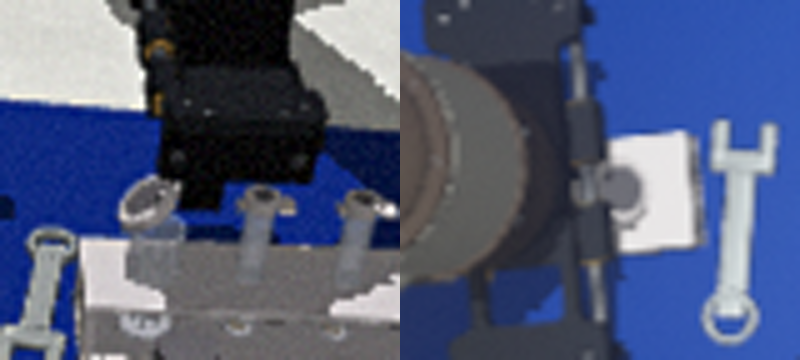

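The cap is now tilted about 40–45° at montage (148,203), with its lip held in the fingers. Next I'll release it, step out in +y, close the fingers and push the underside over.

Emit:
apply_moves(moves=[[[0,0,0],0],[[0,0,0],0],[[0,0,0],0],[[0,0,0],0]], hand=0.028)

```text
time_s: 8.22
tcp_pos: [0.5238, 0.2442, 0.0959]
ee_rot: [[0.094, -0.996, -0.002], [-0.996, -0.094, -0.001], [0.001, 0.002, -1.0]]
wrist_force: [-0.0, -0.3, 0.4]
gripper_width: 0.3
gripper_force: 0.0
```

Emit:
apply_moves(moves=[[[-0.004,0,0],0],[[-0.004,0,0.002],0],[[0,0,0.001],0],[[0,0,0],0]])

```text
time_s: 8.55
tcp_pos: [0.5237, 0.2527, 0.0926]
ee_rot: [[0.095, -0.995, -0.001], [-0.995, -0.095, -0.001], [0.0, 0.001, -1.0]]
wrist_force: [0.1, -0.4, 0.2]
gripper_width: 0.319
gripper_force: 0.0
```

Emit:
apply_moves(moves=[[[0,0,0],0],[[0,0,0],0],[[0,0,0],0],[[0,0,0],0],[[0,0,0],0]], hand=0.0)

```text
time_s: 8.97
tcp_pos: [0.5242, 0.2524, 0.0931]
ee_rot: [[0.094, -0.996, 0.0], [-0.996, -0.094, 0.0], [-0.0, -0.0, -1.0]]
wrist_force: [0.2, 1.0, 0.2]
gripper_width: 0.044
gripper_force: 0.0
```

Emit:
apply_moves(moves=[[[0.008,0,0],0],[[0.008,0,0],0],[[0.008,0,0],0],[[0.008,0,0],0],[[0.008,0,0],0]])

```text
time_s: 9.38
tcp_pos: [0.5285, 0.2133, 0.0945]
ee_rot: [[0.096, -0.995, 0.003], [-0.995, -0.096, 0.002], [-0.002, -0.003, -1.0]]
wrist_force: [-0.0, 0.1, -0.1]
gripper_width: 0.007
gripper_force: 0.5
```

Emit:
apply_moves(moves=[[[0.004,0,0],0],[[0.004,0,0],0],[[0,0,0],0],[[0,0,0],0]])

```text
time_s: 9.72
tcp_pos: [0.5284, 0.2039, 0.0925]
ee_rot: [[0.094, -0.996, -0.001], [-0.996, -0.094, -0.001], [0.001, 0.001, -1.0]]
wrist_force: [-0.1, 0.3, 0.1]
gripper_width: 0.002
gripper_force: 0.1
```

Emit:
apply_moves(moves=[[[0.003,0,0],0],[[0.002,0,0],0],[[0,0,0],0],[[0,0,0],0]])

```text
time_s: 10.05
tcp_pos: [0.5293, 0.2021, 0.0931]
ee_rot: [[0.094, -0.996, 0.001], [-0.996, -0.094, 0.004], [-0.004, -0.002, -1.0]]
wrist_force: [-3.6, 8.2, 0.9]
gripper_width: 0.003
gripper_force: 3.4
```

```bash
python3 -c "
from h import *
plan([.527,.21,.2],185.4)
a=imaging.capture('scene');b=imaging.capture('top')
f=lambda I,x,y:cv2.resize(I[y:y+72,x:x+80],(400,360),interpolation=cv2.INTER_CUBIC)
cv2.imwrite('pics/m3.png',np.hstack([f(a['frame'],290,140),f(b['frame'],150,170)]))
"
```

```text
F [-3.58  8.16  0.86] grip 3.4 w 0.0003 tcp [0.5293 0.2021 0.0931] yaw -174.58 t 10.05 q [ 37.  24. -18.  -0. -49. -32.]
[[[-0.0028, 0.0005, -0.0356], 0.01], [[-0.0028, 0.0005, -0.0356], 0.01], [[-0.0028, 0.0005, -0.0356], 0.01]]
```

View pics/m3.png

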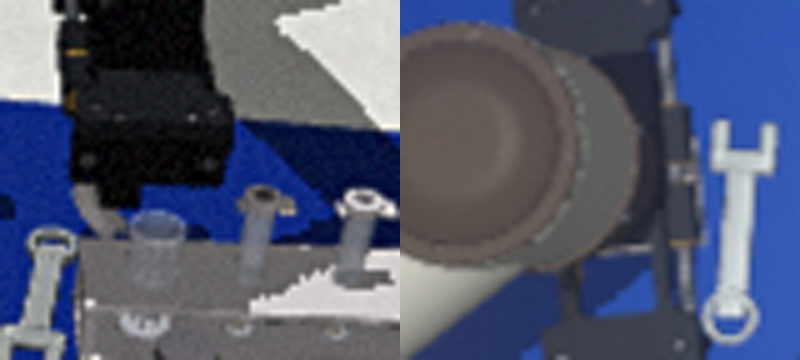

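The cap leans right back at montage (95,215), with 8 N felt at its stop; the slim caps are untouched. Next I'll back off, rise and go to the boom's robot-side face.

Emit:
apply_moves(moves=[[[-0.004,0,0],0],[[-0.002,0,0],0],[[0,0,-0.035],0],[[0,0,-0.04],0],[[0,0,-0.03],0]])

```text
time_s: 10.57
tcp_pos: [0.529, 0.2052, 0.2001]
ee_rot: [[0.095, -0.995, 0.001], [-0.995, -0.095, -0.001], [0.001, -0.001, -1.0]]
wrist_force: [0.9, 0.4, -0.2]
gripper_width: 0.009
gripper_force: 0.0
```

```bash
python3 -c "
from h import *
plan([.4008,.0525,.18],-70.8)"
```

```text
F [ 0.9   0.35 -0.2 ] grip 0.0 w 0.0007 tcp [0.529  0.2052 0.2001] yaw -174.56 t 10.5667 q [ 38.  17. -10.   0. -63. -32.]
[[[0.0093, 0.0095, 0.0013], -6.92], [[0.0081, 0.0105, 0.0013], -6.92], [[0.0068, 0.0114, 0.0013], -6.92], [[0.0054, 0.0122, 0.0013], -6.92], [[0.0039, 0.0127, 0.0013], -6.92]]
[[[0.0023, 0.0131, 0.0013], -6.92], [[0.0007, 0.0133, 0.0013], -6.92], [[-0.0009, 0.0133, 0.0013], -6.92], [[-0.0025, 0.0131, 0.0013], -6.92], [[-0.004, 0.0127, 0.0013], -6.92]]
[[[-0.0055, 0.0121, 0.0013], -6.92], [[-0.007, 0.0113, 0.0013], -6.92], [[-0.0083, 0.0104, 0.0013], -6.92], [[-0.0095, 0.0093, 0.0013], -6.92], [[-0.0105, 0.0081, 0.0013], -6.92]]
```

Emit:
apply_moves(moves=[[[0.009,0.01,0],-6.9],[[0.008,0.01,0],-6.9],[[0.007,0.011,0],-6.9],[[0.005,0.012,0],-6.9],[[0.004,0.013,0],-6.9]])

```text
time_s: 10.98
tcp_pos: [0.4853, 0.1543, 0.1977]
ee_rot: [[0.646, -0.763, -0.001], [-0.763, -0.646, -0.001], [0.0, 0.002, -1.0]]
wrist_force: [0.6, 0.3, 1.2]
gripper_width: 0.006
gripper_force: 0.0
```

Emit:
apply_moves(moves=[[[0.002,0.013,0],-6.9],[[0.001,0.013,0],-6.9],[[-0.001,0.013,0],-6.9],[[-0.002,0.013,0],-6.9],[[-0.004,0.013,0],-6.9]])

```text
time_s: 11.4
tcp_pos: [0.4432, 0.1036, 0.1977]
ee_rot: [[0.965, -0.263, -0.001], [-0.263, -0.965, -0.001], [-0.001, 0.002, -1.0]]
wrist_force: [-0.4, -0.4, 0.3]
gripper_width: 0.006
gripper_force: 0.0
```

Emit:
apply_moves(moves=[[[-0.006,0.012,0],-6.9],[[-0.007,0.011,0],-6.9],[[-0.008,0.01,0],-6.9],[[-0.01,0.009,0],-6.9],[[-0.011,0.008,0],-6.9]])

```text
time_s: 11.82
tcp_pos: [0.3989, 0.0541, 0.1977]
ee_rot: [[0.944, 0.33, -0.001], [0.33, -0.944, -0.001], [-0.001, 0.001, -1.0]]
wrist_force: [-0.4, -0.0, -0.1]
gripper_width: 0.007
gripper_force: 0.0
```

```bash
python3 -c "
from h import *
plan([.4008,.0525,.082],-70.8)"
```

```text
F [-0.44 -0.05 -0.05] grip 0.0 w 0.0006 tcp [0.3989 0.0541 0.1977] yaw -70.75 t 11.8167 q [ 31.   1. -31.   0. -58.  78.]
[[[0.0005, 0.0007, 0.0386], 0.02], [[0.0005, 0.0007, 0.0386], 0.02], [[0.0005, 0.0007, 0.0386], 0.02]]
```

Emit:
apply_moves(moves=[[[0,0.002,0.035],0],[[0,0,0.035],0],[[0,0,0.03],0],[[0,0,0.016],0],[[0,0,0],0]])

```text
time_s: 12.23
tcp_pos: [0.3974, 0.0513, 0.0788]
ee_rot: [[0.946, 0.323, -0.009], [0.323, -0.946, -0.005], [-0.01, 0.002, -1.0]]
wrist_force: [-0.7, 0.4, 0.3]
gripper_width: 0.003
gripper_force: 0.0
```

Emit:
apply_moves(moves=[[[0.01,0,0],0],[[0.006,0,0],0],[[0.004,0,0],0],[[0,0,0],0]])

```text
time_s: 12.57
tcp_pos: [0.4216, 0.0608, 0.0834]
ee_rot: [[0.946, 0.324, 0.004], [0.324, -0.946, 0.002], [0.004, -0.0, -1.0]]
wrist_force: [-0.1, 0.0, 0.5]
gripper_width: 0.003
gripper_force: 0.0
```

```bash
python3 -c "
from h import *
plan([.4244,.0607,.082],-70.8)
a=imaging.capture('scene');b=imaging.capture('top')
f=lambda I,x,y:cv2.resize(I[y:y+72,x:x+80],(400,360),interpolation=cv2.INTER_CUBIC)
cv2.imwrite('pics/m4.png',np.hstack([f(a['frame'],220,120),f(b['frame'],220,200)]))
"
```

```text
F [-0.12  0.01  0.5 ] grip 0.0 w 0.0003 tcp [0.4216 0.0608 0.0834] yaw -71.07 t 12.5667 q [ 30.  12. -37.   0. -40.  79.]
[[[0.0026, 0.001, 0.0014], -0.27]]
```

View pics/m4.png

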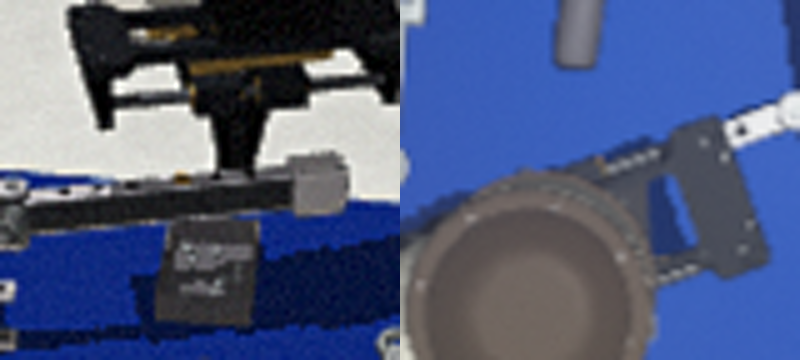

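The fingers stand behind the arm at montage (238,170), about 134 mm from the pivot and clear of the head at (290–350). Now the swing.

Emit:
apply_moves(moves=[[[0.003,0.001,0.002],0],[[0.0094,-0.0008,0],4],[[0.0094,-0.0008,0],4],[[0.0094,-0.0008,0],4],[[0.0094,-0.0008,0],4]])

```text
time_s: 13.08
tcp_pos: [0.457, 0.0711, 0.0796]
ee_rot: [[0.999, 0.047, -0.003], [0.047, -0.999, -0.001], [-0.003, 0.0, -1.0]]
wrist_force: [-2.3, 1.3, 0.1]
gripper_width: 0.006
gripper_force: 1.5
```

```bash
cat >> h.py <<'E'
def boom():
    s=r.sense();pv=np.array([.4844,-.0613]);R=np.array(s["ee_rot"]);d=np.array(s["tcp_pos"])[:2]-pv
    p=R[:2,:2].T@d;F=R.T@s["wrist_force"]
    print("in tool frame from pivot",p.round(4),"z",s["tcp_pos"][2].round(4),"Ftool",F.round(2),"yaw-left deg",np.degrees(np.arctan2(R[1,1],R[0,1]))-(8.9-180),"t",s["time_s"])
E
python3 -c "
from h import *
boom()"
```

```text
in tool frame from pivot [-0.0211 -0.1335] z 0.0796 Ftool [-2.25 -1.43 -0.14] yaw-left deg 83.79635992947617 t 13.0833
```

Emit:
apply_moves(moves=[[[0.0094,-0.0008,0],4],[[0.0094,-0.0008,0],4],[[0.0094,-0.0008,0],4],[[0.0094,-0.0008,0],4],[[0.0094,-0.0008,0],4]])

```text
time_s: 13.5
tcp_pos: [0.5045, 0.0714, 0.0797]
ee_rot: [[0.955, -0.297, -0.002], [-0.297, -0.955, 0.0], [-0.002, 0.0, -1.0]]
wrist_force: [-2.5, 3.8, -0.0]
gripper_width: 0.004
gripper_force: 1.8
```

```bash
python3 -c "
from h import *
boom()"
```

```text
in tool frame from pivot [-0.0203 -0.1327] z 0.0797 Ftool [-3.56 -2.9   0.03] yaw-left deg 63.81277312458404 t 13.5
```

Emit:
apply_moves(moves=[[[0.0094,-0.0008,0],4],[[0.0094,-0.0008,0],4],[[0.0094,-0.0008,0],4],[[0.0094,-0.0008,0],4],[[0.0094,-0.0008,0],4]])

```text
time_s: 13.92
tcp_pos: [0.5495, 0.056, 0.0799]
ee_rot: [[0.796, -0.605, 0.0], [-0.605, -0.796, 0.002], [-0.001, -0.002, -1.0]]
wrist_force: [-1.7, 5.1, -0.1]
gripper_width: 0.008
gripper_force: 2.2
```

```bash
python3 -c "
from h import *
boom()"
```

```text
in tool frame from pivot [-0.0192 -0.1328] z 0.0799 Ftool [-4.45 -2.99  0.12] yaw-left deg 43.84325243033486 t 13.9167
```

Emit:
apply_moves(moves=[[[0.0094,-0.001,0],4],[[0.0094,-0.001,0],4],[[0.0094,-0.001,0],4],[[0.0094,-0.001,0],4],[[0.0094,-0.001,0],4]])

```text
time_s: 14.33
tcp_pos: [0.5866, 0.0266, 0.08]
ee_rot: [[0.541, -0.841, 0.001], [-0.841, -0.541, 0.002], [-0.001, -0.002, -1.0]]
wrist_force: [-0.0, 5.7, -0.9]
gripper_width: 0.007
gripper_force: 2.4
```

Emit:
apply_moves(moves=[[[0.0094,-0.0008,0],4],[[0.0094,-0.0008,0],4],[[0.0094,-0.0008,0],4],[[0,0,0],0]])

```text
time_s: 14.67
tcp_pos: [0.6033, 0.0025, 0.0801]
ee_rot: [[0.355, -0.935, 0.003], [-0.935, -0.355, 0.002], [-0.001, -0.004, -1.0]]
wrist_force: [1.2, 6.5, -0.2]
gripper_width: 0.005
gripper_force: 2.7
```

```bash
python3 -c "
from h import *
boom()
a=imaging.capture('scene');b=imaging.capture('top')
f=lambda I,x,y:cv2.resize(I[y:y+72,x:x+80],(400,360),interpolation=cv2.INTER_CUBIC)
cv2.imwrite('pics/m5.png',np.hstack([f(a['frame'],190,140),f(b['frame'],250,140)]))
"
```

```text
in tool frame from pivot [-0.0174 -0.1338] z 0.0801 Ftool [-5.62 -3.45  0.2 ] yaw-left deg 11.895872927656853 t 14.6667
```

View pics/m5.png

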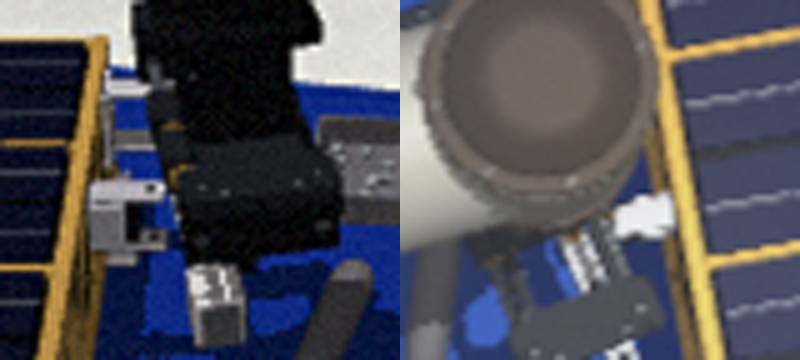

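The head at montage (215,300) is approaching the saddle's side, with the saddle and ears at (130,215). The arm still has about 12° to go.

Emit:
apply_moves(moves=[[[0.0094,-0.0008,0],4],[[0.0094,-0.0008,0],4],[[0.0035,0,0],1.5],[[0,0,0],0],[[0,0,0],0]])

```text
time_s: 15.18
tcp_pos: [0.6118, -0.0171, 0.0805]
ee_rot: [[0.2, -0.98, 0.005], [-0.98, -0.2, 0.002], [-0.001, -0.005, -1.0]]
wrist_force: [3.1, 6.6, -1.0]
gripper_width: 0.007
gripper_force: 2.9
```

```bash
python3 -c "
from h import *
boom()"
```

```text
in tool frame from pivot [-0.0178 -0.1337] z 0.0805 Ftool [-5.88 -4.34  0.98] yaw-left deg 2.646148541488543 t 15.1833
```

Emit:
apply_moves(moves=[[[0.0035,-0.0008,0],1.5],[[0.0025,-0.0004,0],1],[[0,0,0],0],[[0,0,0],0]])

```text
time_s: 15.52
tcp_pos: [0.6136, -0.0227, 0.0803]
ee_rot: [[0.157, -0.988, 0.004], [-0.988, -0.157, 0.002], [-0.002, -0.004, -1.0]]
wrist_force: [2.3, 6.5, -0.9]
gripper_width: 0.002
gripper_force: 2.9
```

```bash
python3 -c "
from h import *
boom()"
```

```text
in tool frame from pivot [-0.0177 -0.1337] z 0.0803 Ftool [-6.03 -3.3   0.95] yaw-left deg 0.15735085377968971 t 15.5167
```

Not yet on the stop, since the force is still only the spring's. I'll go on in small steps until it rises.

Emit:
apply_moves(moves=[[[0.0015,-0.0003,0],0.3],[[0,0,0],0],[[0,0,0],0]])

```text
time_s: 15.77
tcp_pos: [0.6139, -0.024, 0.0803]
ee_rot: [[0.152, -0.988, 0.004], [-0.988, -0.152, 0.002], [-0.002, -0.004, -1.0]]
wrist_force: [2.0, 6.6, -0.6]
gripper_width: 0.003
gripper_force: 3.0
```

Emit:
apply_moves(moves=[[[0.0015,-0.0003,0],0],[[0,0,0],0],[[0,0,0],0]])

```text
time_s: 16.02
tcp_pos: [0.6141, -0.025, 0.0802]
ee_rot: [[0.152, -0.988, 0.003], [-0.988, -0.152, 0.003], [-0.002, -0.003, -1.0]]
wrist_force: [1.9, 8.5, -0.1]
gripper_width: 0.005
gripper_force: 3.9
```

Emit:
apply_moves(moves=[[[0.001,0,0],0],[[0,0,0],0],[[0,0,0],0]])

```text
time_s: 16.27
tcp_pos: [0.6142, -0.0256, 0.0801]
ee_rot: [[0.152, -0.988, 0.003], [-0.988, -0.152, 0.003], [-0.003, -0.003, -1.0]]
wrist_force: [0.3, 9.5, 0.2]
gripper_width: 0.009
gripper_force: 4.7
```

```bash
python3 -c "
from h import *
boom()"
```

```text
in tool frame from pivot [-0.0156 -0.1338] z 0.0801 Ftool [-9.38 -1.72 -0.2 ] yaw-left deg -0.1592043754667145 t 16.2667
```

Emit:
apply_moves(moves=[[[0.0015,0,0],0],[[0,0,0],0],[[0,0,0],0],[[0,0,0],0]])

```text
time_s: 16.6
tcp_pos: [0.6144, -0.0263, 0.0801]
ee_rot: [[0.152, -0.988, 0.003], [-0.988, -0.152, 0.004], [-0.004, -0.004, -1.0]]
wrist_force: [0.4, 11.4, -0.4]
gripper_width: 0.006
gripper_force: 5.9
```

```bash
python3 -c "
from h import *
boom()
a=imaging.capture('scene');b=imaging.capture('top')
f=lambda I,x,y:cv2.resize(I[y:y+72,x:x+80],(400,360),interpolation=cv2.INTER_CUBIC)
cv2.imwrite('pics/m6.png',np.hstack([f(a['frame'],190,150),f(a['frame'],290,145)]))
print(proj(a,[.679,-.0308,.095]))
"
```

```text
in tool frame from pivot [-0.0148 -0.1338] z 0.0801 Ftool [-11.23  -2.11   0.47] yaw-left deg -0.15717654757631294 t 16.6
[217.92127115 204.23927751]
```

View pics/m6.png

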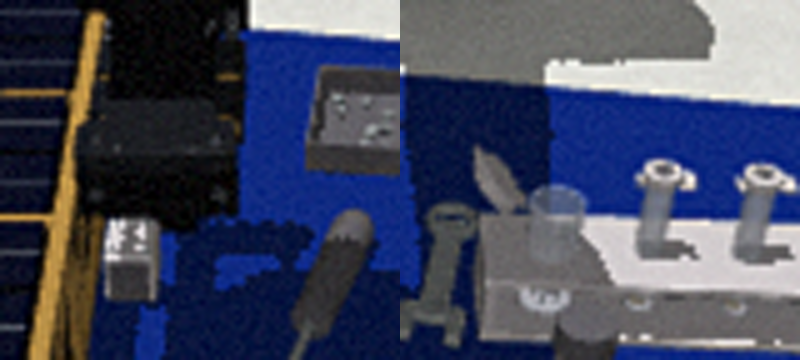

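The head's end face is at montage (132,278), against (140,271) predicted for the stop, and the push has risen to 11 N, which means the arm is on its pad. The stout cap is fully back at (497,180), and the slim caps in view are shut. Handing in.

```bash
python3 -c "
from h import *
print(r.finish_job())"
```

```text
the job is handed in; nothing more can be done
None
```

The job is handed in: the stout vial's cap is flicked fully back, and the boom is still held home on its stop with about 11 N. Nothing else on the bench was touched as far as I could see; in the pictures the vial lips point along the rack's row, not across it as the text says, so I went by the pictures.

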